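# Load a leaf drill jig, pin it and hold it shut for drilling

## Robot

A 6-joint arm with a two-finger parallel gripper is mounted at the origin on a cart in front of the work surface, level with it; the furniture and walls round the work are solid. World frame = base frame: x ahead of the robot, y to its left, z up, the work surface at z = 0. Lengths are in m, angles in degrees, forces in N, time in s.
With the tool pointing down it reaches from about 0.225 to 0.875 m from the base axis. Payload 3.4 kg.
Tool frame: the origin (TCP) lies midway between the tips of the shut fingers; the grasp point (between the pads) lies 19 mm behind it; z points along the fingers, y is the direction in which the jaws open and shut (so a half turn about z gives the same grasp; the last joint's range is limited). The gripper opens to 85 mm and grips with 20 to 120 N. Pads are 22 mm wide; open, the fingers measure 114 mm over their backs; the gripper's body (76 mm by 85 mm) begins 54 mm behind the grasp point. The pads swing forward as they close: fully open they stand 13 mm farther back than shut.
Start: joints at [56.322, 15.808, 86.224, -0, 77.962, -6.933], TCP at [0.259, 0.514, 0.231] pointing down, gripper open.
Joint ranges: [-165.64, 165.64], [-43.16, 119.46], [12.63, 154.43], [-67.54, 247.53], [6.08, 155.33], [-154.97, 154.97]. Speed limits (degrees/s): [147.25, 147.25, 180, 180, 180, 180].

## Interface

Orientations are given as a 3x3 rotation matrix whose columns are the frame's x, y, z axes.
In Python, from cell import env, camera, get_calibration gives the robot as it stands.
- The arm moves only by the tool play_rows, never from a script. Its argument "steps" is text: rows parted by semicolons, each of 7 numbers parted by spaces: the turn, a rotation vector about the world's x, y, z in degrees, then the shift along the world's x, y, z in mm, then the closure in counts, from 0 (fully open) to 255 (shut). A call has 1 to 10 rows; each row is the pose to reach, as a shift and turn from the pose measured when the call began; what a row does not reach only later rows make up. A row lasts 1/10 s, in which the tool goes at most 50 mm and 8.59 degrees, less where a joint would pass 70% of its speed; a pose out of reach is approached as far as the arm can. A call with a gripper value outside its range is refused whole. The fingers move at their own pace and stop on an object; "newtons" is the grip in N (left out, the last holds). Time passes only in rows, so rows that repeat a pose let the fingers close. It gives the time, the measured TCP pose, the force and the opening at its end, in the units of the state.
- env.get_state(): the state, without advancing time (a new reading comes with each control period).
- camera(name): name is "side" or "top" or "wrist"; returns the picture (384x512x3 uint8, red, green, blue); there is no depth.
- get_calibration(name): a dict with "fov_y" (degrees; the focal length in pixels is half the picture's height over the tangent of half this angle, whatever the lens; pixels are square), "cx", "cy" (the principal point, pixels), "k1" (the pictures are not rectified: a ray, as slopes to the right and down, at radius r is drawn at 1 + k1 r^2 times it, then the intrinsics apply), "world_from_camera" (4x4, takes a point from camera to world coordinates); the wrist camera has in their place "T_tool_cam" (4x4, takes a point from camera to tool coordinates, whose origin is the TCP and whose axes are the flange's). Camera axes: x right, y down, z forward; pixel columns grow to the right and rows downward; lengths in m; the calibration is good to about 2 mm. A picture is of the moment at which its call begins: read the wrist's pose just before it. get_calibration takes no time and is no camera call.
- env.close_job(): hands the job in, once; it reports no verdict.
The state is a dict: "time_s": time; "joint_pos": joint angles; "qd": joint speeds; "joint_efforts": joint torques, N m; "position": TCP position; "tool_rot": TCP orientation; "ft_force": force on the tool from outside, world axes, zero at the start; "wrist_torque": the same for the moment, N m; "opening": opening from 0.0 (shut) to 1.0 (fully open).
Only numpy, scipy, OpenCV 4.12 (cv2) and the standard library are available. Lean on these libraries where they do the work, as an engineer would, in place of code of your own. Each camera call takes 0.05 s, during which the arm holds its last target.

## Task

Get the wooden drill jig ready for me to drill: push the blank along its channel until it sits firmly against the brass end stop, swing the hinged leaf down onto it, then take the thicker of the two steel pins from the pin block and put it down through the hole in the leaf into the hole in the base. The leaf is sprung and will not stay shut by itself, so push the pin fully home by its knob until the leaf is fully shut, and finish like that, still holding the pin and pressing the jig shut with it. Leave the thin pin in its block and the other things on the bench where they lie.

Things in the scene. Friction and masses are not known exactly. Their poses are not given: they have to be found in the camera images.
- leaf (a joint): hinged leaf of the jig. 0 rad: shut, level, resting on the base's front block; 1.57 upright; opens to 1.95, away from the robot. Starts open. Hinge friction lets it stay where left; 2 to 4 N at its edge move it. A spring pad beneath it meets the blank about 0.05 rad before shut; the rest takes about 10 N at the pin hole; let go, it springs back up to 0.03 to 0.05 rad
- leaf_hinge (a point): middle of the leaf's hinge axis, 51 mm above the table, fixed to the jig. Its axes are the jig's: y along the hinge, -x from the hinge to the pin hole of the shut leaf, z up
- leaf_hole (a point): centre of the pin hole (14 mm across, mouth chamfered 2 mm) on the leaf's upper face; moves with the leaf; 165 mm from the hinge axis and 25 mm from the free edge. z: the leaf's outward normal (up when shut), -x: to the free edge. The upper face is 7 mm above the hinge axis when shut (58 mm above the table)
- leaf_edge (a point): middle of the leaf's free edge, half-way through its thickness, 190 mm from the hinge axis; moves with the leaf. The leaf is a board 185 x 140 x 14 mm, middle of its thickness level with the hinge axis; on its upper face two cleats 6 mm high, 16 mm wide, 55 mm to each side of the middle line, and drill bushes 3 mm high
- base_hole (a point): centre of the mouth of the pin hole in the base (14 mm across, mouth chamfered 2 mm, 26 mm deep), on top of the front block, 44 mm above the table; z up, the axes are those of the jig. The shut leaf's hole lies straight above it
- channel (a point): middle of the floor of the channel in which the blank slides, 18 mm above the table, 95 mm from the hinge axis. The channel runs along y of this frame (the jig's axes), toward +y to the end stop; it is 43 mm wide between two fences 10 mm high, open at its -y end, and the base ends 92 mm from this point there
- blank_center (a point): centre of the wooden blank, 40 x 110 x 22 mm (x, y, z of its frame; the 110 mm run along the channel), loose, 0.05 to 0.09 kg. It starts in the channel, 25 to 70 mm short of the end stop
- stop: brass end stop, fixed in the channel, at a different place each time. Origin: middle of the lower edge of its flat face that meets the blank, 18 mm above the table; y along the channel, away from the blank, whose centre ends at y = -55 mm in this frame. The face is 36 mm wide and 21 mm high; a foot with a clamp knob lies behind it
- pin_knob (a point): centre of the knob of the thick steel pin (to be used): upright knurled cylinder 26 mm across, 30 mm high. The underside of the pin's flange (32 mm across, 4 mm thick) is 24 mm below this point; under it a shank 12 mm across, 37 mm long, the last 6 mm tapered to 7 mm. z: up the pin. 0.16 kg. It starts in a hole of the pin block, flange on the block's top
- pin_tip (a point): lower end of the thicker pin's shank, 61 mm below pin_knob along the pin; fully home it is 23 mm below base_hole
- thin_pin_knob (a point): centre of the knob of the thin steel pin (not to be used): knob 16 mm in diameter, 30 mm high, flange 24 mm, shank 8 mm; stands in the other hole of the pin block
- pin_block: dark wooden block that holds the pins, 140 x 60 x 45 mm (x, y, z of its frame), fixed; two holes 15 mm across and 40 mm deep, 35 mm to each side of its middle along its x. Origin: centre of its underside
- sanding_block: bystander: sanding block, 56 x 90 x 32 mm, near the table's front edge
- spare_blank: bystander: small sawn blank, 40 x 45 x 28 mm, behind and right of the jig
- brush: bystander: flat brush with a red handle, 24 x 193 x 13 mm, at the front right
- gouge: bystander: carving gouge, 25 x 235 x 24 mm, on the left
- wax_tin: bystander: round tin, 72 mm across, 28 mm high, on the right
Not all that is in view belongs to the job. What is shaped like the part that bears pin_knob but red is not meant. What is shaped like the part that bears blank_center but orange is not meant.

How it is judged:
By the outcome, as a careful person would: the job done as asked, in the order asked, and still so for the second after the job is handed in, while the arm keeps its last pose, push and grip.
It also fails if it takes over 59 s, if anything falls off the work surface, if the arm or the gripper's body presses on something with over 40 N, if the wrist force passes 120 N, or if a joint passes its speed limit or range.

## Working session

There is one attempt and no reset: what is moved stays moved. The work goes in short steps, Python scripts to look and compute and a tool call to move; the robot and the scene stay as the last step left them, time stands still between calls to the robot, and variables do not carry over. Pictures are saved under pics/ and viewed, and the job is handed in when it is done.

Besides the shell and the picture viewer there is one more tool, called in YAML: its name, and indented under it one key for each argument. play_rows: Moves the arm, as the interface text tells. Its arguments: {"type":"object","properties":{"steps":{"type":"string"},"newtons":{"type":"number"}},"required":["steps"]}

```bash
mkdir -p pics; ls; cat > h.py <<'E'
import numpy as np,cv2
from cell import env,camera,get_calibration
def snap(n,f):
    s=env.get_state(); im=camera(n); cv2.imwrite('pics/'+f+'.png',cv2.cvtColor(im,cv2.COLOR_RGB2BGR)); return im,s
def cam(n,s=None):
    c=get_calibration(n)
    if n=='wrist':
        T=np.eye(4);T[:3,:3]=np.array(s['tool_rot']).reshape(3,3);T[:3,3]=s['position'];W=T@np.array(c['T_tool_cam'])
    else: W=np.array(c['world_from_camera'])
    f=192/np.tan(np.radians(c['fov_y']/2))
    return W,f,c['cx'],c['cy'],c['k1']
def ray(C,u,v):
    W,f,cx,cy,k=C; d=np.array([(u-cx)/f,(v-cy)/f]); p=d.copy()
    for _ in range(30): p=d/(1+k*(p@p))
    return W[:3,3],W[:3,:3]@np.array([p[0],p[1],1.])
def onz(C,u,v,z):
    o,d=ray(C,u,v); return o+d*(z-o[2])/d[2]
def proj(C,P):
    W,f,cx,cy,k=C; q=W[:3,:3].T@(np.array(P)-W[:3,3]); p=q[:2]/q[2]; p=p*(1+k*(p@p)); return p*f+[cx,cy]
def tri(C1,a,C2,b):
    o1,d1=ray(C1,*a);o2,d2=ray(C2,*b)
    t=np.linalg.lstsq(np.stack([d1,-d2],1),o2-o1,rcond=None)[0]
    p,q=o1+t[0]*d1,o2+t[1]*d2; return (p+q)/2,np.linalg.norm(p-q)
E
python3 - <<'E'
from h import *
for n in ['side','top','wrist']:
    im,s=snap(n,n+'0'); print(n,im.shape,get_calibration(n))
print(s)
E
```

```text
pics
side (384, 512, 3) {'fov_y': 52.61036518920692, 'cx': 260.23539077830947, 'cy': 192.06624149754177, 'k1': -0.1156542814926438, 'world_from_camera': array([[ 0.99320684, -0.08743911,  0.07677616,  0.40382423],
       [-0.11378193, -0.5916057 ,  0.79815811, -0.9787204 ],
       [-0.02436902, -0.80147183, -0.59753582,  0.79948747],
       [ 0.        ,  0.        ,  0.        ,  1.        ]])}
top (384, 512, 3) {'fov_y': 52.19020666101883, 'cx': 258.22285280031605, 'cy': 196.14095238054446, 'k1': -0.05193550750881479, 'world_from_camera': array([[-0.09713438, -0.97082401,  0.21923879,  0.25588151],
       [-0.99525482,  0.09601367, -0.01578683, -0.0153703 ],
       [-0.00572369, -0.21973191, -0.9755435 ,  1.24444946],
       [ 0.        ,  0.        ,  0.        ,  1.        ]])}
wrist (384, 512, 3) {'fov_y': 62.06985479085651, 'cx': 260.3546497478037, 'cy': 191.73715780208897, 'k1': 0.024875895766659988, 'T_tool_cam': array([[ 2.68471219e-04, -9.53026457e-01, -3.02886942e-01,
         7.69975411e-02],
       [ 9.99999722e-01,  4.66650452e-04, -5.81930280e-04,
        -1.04876684e-
[... 261 characters left out ...]
1, -1.25980469e-03,
        7.79593871e+01, -6.93276386e+00]), 'qd': array([-0.0544913 , -0.0850671 , -0.19498598, -0.01122595,  0.02678818,
        0.03052991]), 'joint_efforts': array([ 2.72495301e-03, -4.17699623e+01, -2.46405691e+01, -9.72967337e-05,
        5.82090259e-03, -1.23195534e-05]), 'position': array([0.25851843, 0.51310461, 0.2305125 ]), 'tool_rot': array([[-8.93023573e-01,  4.50009028e-01, -8.78948565e-04],
       [ 4.50009853e-01,  8.93022558e-01, -1.35783763e-03],
       [ 1.73881702e-04, -1.60811653e-03, -9.99998692e-01]]), 'ft_force': array([0.12400114, 0.24333314, 0.39046237]), 'wrist_torque': array([ 0.04189673, -0.01119684, -0.03797434]), 'opening': 1.0002249537087995}
```

View pics/side0.png

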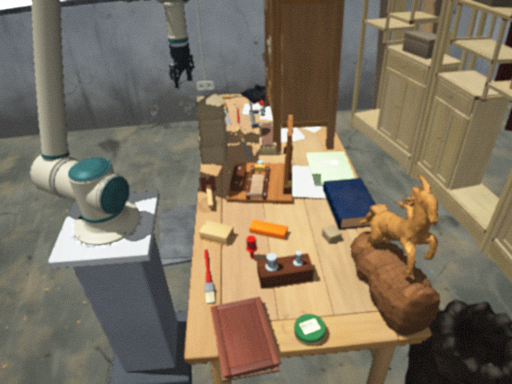

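View pics/top0.png

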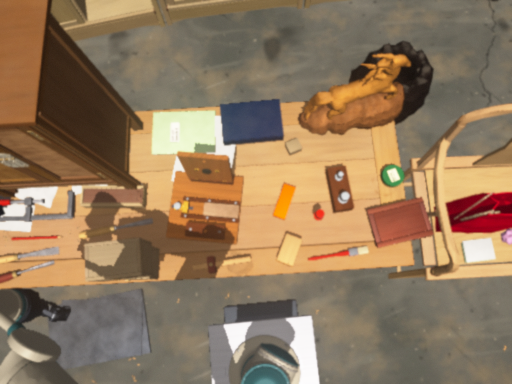

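View pics/wrist0.png

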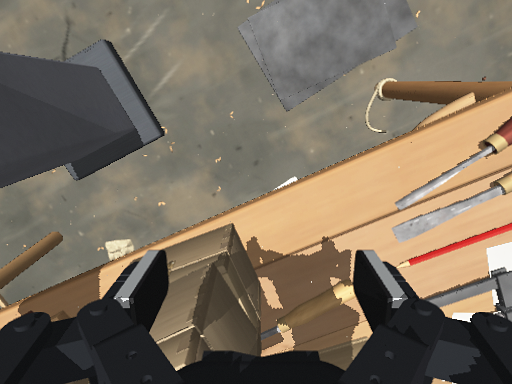

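```bash
python3 - <<'E'
import cv2
t=cv2.imread('pics/top0.png');s=cv2.imread('pics/side0.png')
cv2.imwrite('pics/t1.png',cv2.resize(t[140:270,150:370],None,fx=3.6,fy=3.6,interpolation=cv2.INTER_CUBIC))
cv2.imwrite('pics/s1.png',cv2.resize(s[105:300,185:350],None,fx=3,fy=3,interpolation=cv2.INTER_CUBIC))
E
```

```text
(no output)
```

View pics/t1.png

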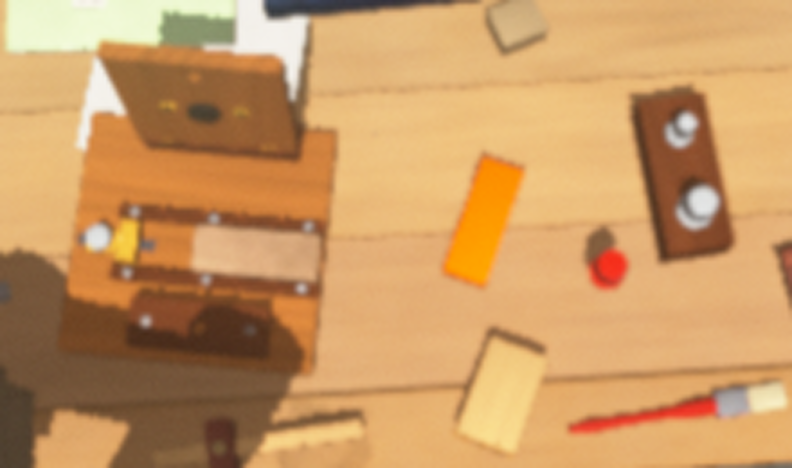

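View pics/s1.png

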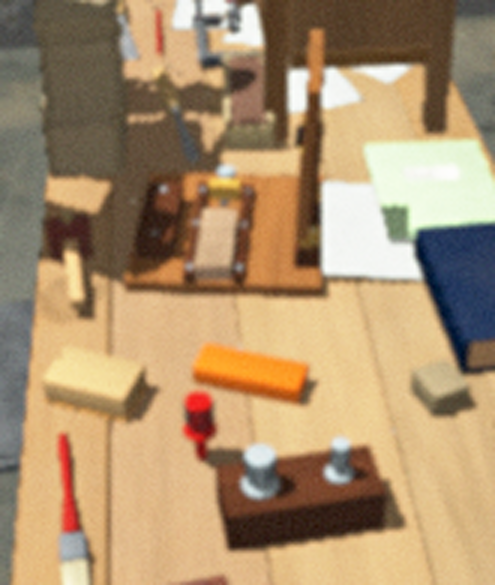

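```bash
python3 - <<'E'
from h import *
T=cam('top');S=cam('side')
t=lambda x,y:(150+x/3.6,140+y/3.6)
s=lambda x,y:(185+x/3,105+y/3)
np.set_printoptions(precision=4,suppress=True)
for n,x,y,z in [('baseBL',92,115,.018),('BR',335,130,.018),('FR',312,372,.018),('FL',62,350,.018),('blankRT',322,230,.04),('blankRB',320,280,.04),('blankLT',194,228,.04),('blankLB',190,270,.04),('thick',702,198,.1),('thin',687,120,.1),('red',612,262,.03),('frontblockhole',210,325,.044),('hingeL',147,148,.051),('hingeR',298,157,.051),('pbTL',632,92,.045),('pbTR',705,90,.045),('pbBR',732,243,.045),('pbBL',662,258,.045)]:
    print(n,onz(T,*t(x,y),z)[:2])
print('thick',tri(T,t(700,200),S,s(261,460)))
print('thin',tri(T,t(685,123),S,s(341,445)))
print('leafTopL/R',tri(T,t(280,68),S,s(318,35)))
# tall box: top corner
for z in(0,.1,.2,.3): print(z,onz(T,84,279,z)[:2],onz(T,158,279,z)[:2],onz(T,150,240,z)[:2],'side',onz(S,198,178,0)[:2],onz(S,226,178,0)[:2])
E
```

```text
baseBL [0.6387 0.2255]
BR [0.6027 0.0073]
FR [0.3876 0.0465]
FL [0.4278 0.2627]
blankRT [0.5076 0.0262]
blankRB [0.4638 0.0317]
blankLT [0.5203 0.1373]
blankLB [0.4835 0.1433]
thick [ 0.491  -0.2932]
thin [ 0.559  -0.2904]
red [ 0.4563 -0.2233]
frontblockhole [0.4334 0.1288]
hingeL [0.5934 0.1723]
hingeR [0.5722 0.041 ]
pbTL [ 0.604  -0.2586]
pbTR [ 0.5995 -0.3236]
pbBR [ 0.46   -0.3267]
pbBL [ 0.453  -0.2643]
thick (array([ 0.4943, -0.297 ,  0.0763]), np.float64(1.1477446773966358e-05))
thin (array([ 0.5628, -0.2931,  0.0802]), np.float64(0.00187552110641305))
leafTopL/R (array([0.5857, 0.0365, 0.2983]), np.float64(0.025505154926938726))
0 [0.3231 0.5372] [0.302  0.3023] [0.4267 0.3224] side [0.291 0.208] [0.393  0.1925]
0.1 [0.3177 0.4928] [0.2983 0.2768] [0.4129 0.2953] side [0.291 0.208] [0.393  0.1925]
0.2 [0.3123 0.4484] [0.2946 0.2512] [0.3992 0.2681] side [0.291 0.208] [0.393  0.1925]
0.3 [0.3069 0.404 ] [0.2909 0.2257] [0.3855 0.241 ] side [0.291 0.208] [0.393  0.1925]
```

```bash
python3 - <<'E'
import cv2
t=cv2.imread('pics/top0.png');s=cv2.imread('pics/side0.png')
a=cv2.resize(t[160:300,60:260],None,fx=4,fy=4,interpolation=cv2.INTER_CUBIC)
cv2.imwrite('pics/t2.png',a)
cv2.imwrite('pics/s2.png',cv2.resize(s[80:220,180:300],None,fx=4,fy=4,interpolation=cv2.INTER_CUBIC))
E
```

```text
(no output)
```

View pics/t2.png

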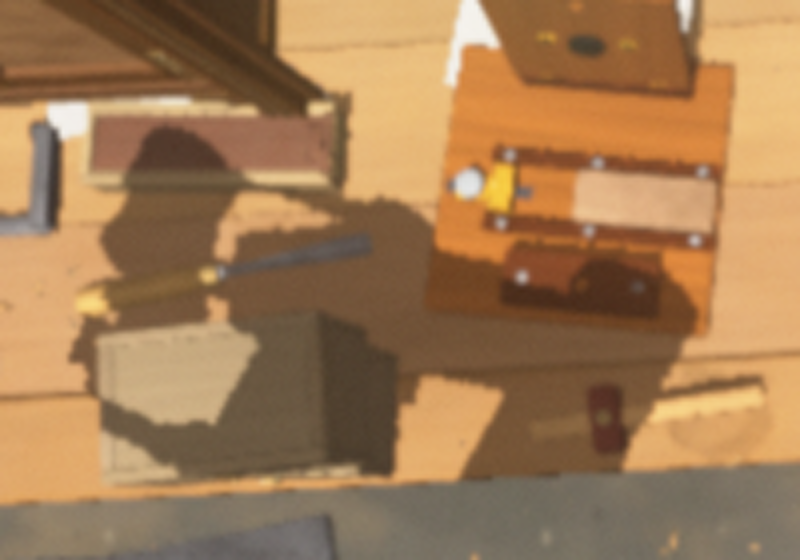

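View pics/s2.png

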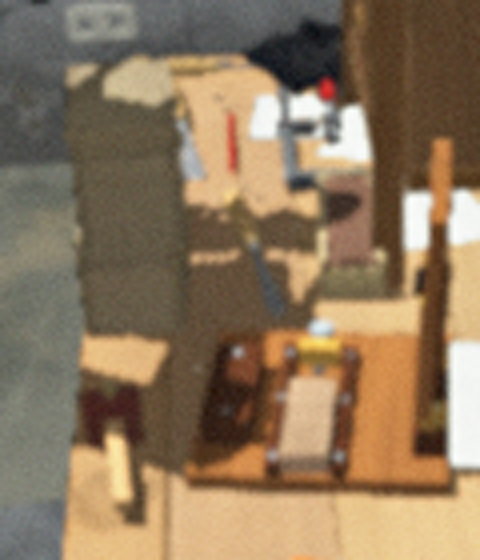

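play_rows:
  steps: "0 0 0 0 0 50 0; 0 0 4 20 -40 90 0; 0 0 8 40 -80 110 0; 0 0 12 60 -120 120 0; 0 0 17.5 80 -165 130 0; 0 0 17.5 100 -210 130 0; 0 0 17.5 120 -255 130 0; 0 0 17.5 140 -300 130 0; 0 0 17.5 160 -345 130 0; 0 0 17.5 161 -393 120 0"

```text
time_s: 1.15
position: [0.4221, 0.1184, 0.3511]
tool_rot: [[-0.987, 0.161, 0.003], [0.161, 0.987, -0.001], [-0.003, -0.001, -1.0]]
ft_force: [0.6, 0.2, -0.8]
opening: 1.0
```

```bash
python3 - <<'E'
from h import *
im,s=snap('wrist','w1'); print(s['time_s'],s['position'],s['tool_rot'][:,0],s['ft_force'],s['qd'])
np.save('w1.npy',np.r_[s['position'],s['tool_rot'].ravel()])
b=cv2.imread('pics/w1.png');cv2.imwrite('pics/w1b.png',cv2.resize(b,None,fx=1.55,fy=1.55,interpolation=cv2.INTER_CUBIC))
E
```

```text
1.15 [0.42208833 0.11843644 0.35108701] [-0.98695437  0.16096563 -0.00333861] [ 0.57866168  0.15312611 -0.76442428] [-63.55794805 -12.93380805  28.99680652  -0.10408141 -13.12324258
 -62.69541011]
```

View pics/w1b.png

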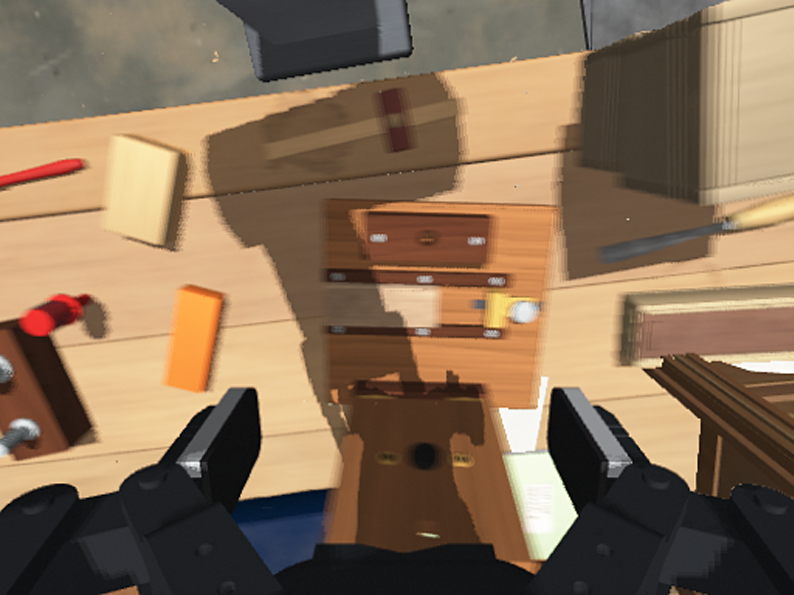

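play_rows:
  steps: "0 0 0 0 0 0 255; 0 0 0 0 0 0 255"

```text
time_s: 1.4
position: [0.4197, 0.11, 0.3487]
tool_rot: [[-0.985, 0.17, -0.004], [0.17, 0.985, -0.011], [0.002, -0.011, -1.0]]
ft_force: [0.4, 0.1, -0.1]
opening: 0.693
```

```bash
python3 - <<'E'
from h import *
im,s=snap('wrist','w2'); print(s['time_s'],s['position'],s['tool_rot'][:,0],s['ft_force'],s['qd'])
np.save('w2.npy',np.r_[s['position'],s['tool_rot'].ravel()])
b=cv2.imread('pics/w2.png');cv2.imwrite('pics/w2b.png',cv2.resize(b[110:384,170:390],None,fx=3.6,fy=2.19*0+2.18,interpolation=cv2.INTER_CUBIC))
cv2.imwrite('pics/w2c.png',cv2.resize(b[120:270,200:370],None,fx=4,fy=4,interpolation=cv2.INTER_CUBIC))
E
```

```text
1.4 [0.41970062 0.11002456 0.34865382] [-0.98548195  0.16977213  0.00165873] [ 0.3580126   0.05963836 -0.07735105] [ 2.4978549   0.0202356  -0.82197008  1.34338343  0.08557088  0.1847834 ]
```

View pics/w2c.png

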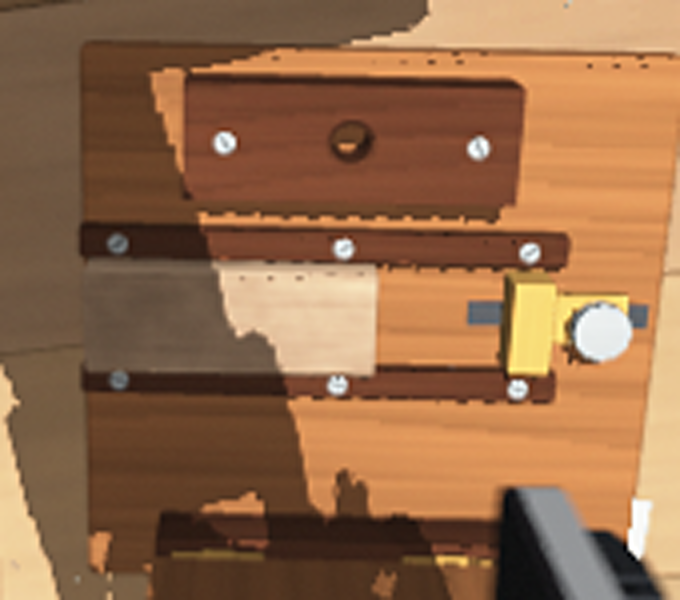

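View pics/w2.png

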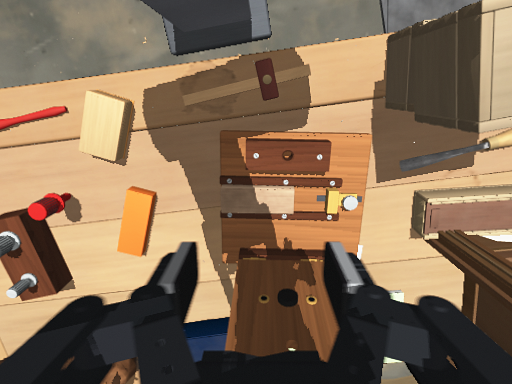

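```bash
python3 - <<'E'
from h import *
np.set_printoptions(precision=4,suppress=True)
a=np.load('w2.npy');C=cam('wrist',dict(position=a[:3],tool_rot=a[3:].reshape(3,3)))
c=lambda x,y:(200+(x+.5)/4-.5,120+(y+.5)/4-.5)
D={}
for n,x,y,z in [('hole',351,140,.044),('scrL',478,148,.044),('scrR',225,142,.044),('blA',378,264,.04),('blB',377,376,.04),('blC',83,261,.04),('blD',84,374,.04),('baseTL',82,43,.018),('baseTR',680,55,.018),('fenceT1',117,243,.028),('fenceT2',530,252,.028),('fB1',119,379,.028),('fB2',517,389,.028),('stopT',505,282,.039),('stopB',506,372,.039)]:
    D[n]=onz(C,*c(x,y),z)[:2]; print(n,D[n])
for p,q in [('scrR','scrL'),('blC','blA'),('blD','blB'),('fenceT1','fenceT2'),('fB1','fB2'),('baseTL','baseTR')]:
    d=D[q]-D[p]; print(p,q,np.degrees(np.arctan2(-d[0],d[1])),np.hypot(*d))
th=np.radians(-8.5)
T=cam('top');print('hole top', onz(T,150+210/3.6,140+325/3.6,.044))
E
```

```text
hole [0.4341 0.1413]
scrL [0.4445 0.1851]
scrR [0.4273 0.0972]
blA [0.4822 0.1446]
blB [0.5259 0.1381]
blC [0.4631 0.0376]
blD [0.5068 0.0288]
baseTL [0.3873 0.0503]
baseTR [0.4285 0.2649]
fenceT1 [0.4615 0.0495]
fenceT2 [0.4907 0.202 ]
fB1 [0.5155 0.0393]
fB2 [0.5451 0.1913]
stopT [0.4972 0.1899]
stopB [0.5327 0.1864]
scrR scrL -11.022325090178272 0.0895847371587038
blC blA -10.156177156034815 0.10867551441412888
blD blB -9.900743639602547 0.11099523637491886
fenceT1 fenceT2 -10.861411390706099 0.1553278056889798
fB1 fB2 -11.006788640772735 0.15487620621096967
baseTL baseTR -10.866371161554241 0.21851074683018562
hole top [0.4334 0.1288 0.044 ]
```

play_rows:
  steps: "0.6 -0.2 -1 20 -35 -40 255; 0.6 -0.2 -1 40 -70 -80 255; 0.6 -0.2 -1 58 -112 -120 255; 0.6 -0.2 -1 58 -112 -170 255; 0.6 -0.2 -1 58 -112 -220 255; 0.6 -0.2 -1 58 -112 -270 255; 0.6 -0.2 -1 58 -112 -310 255; 0.6 -0.2 -1 58 -112 -321 255; 0.6 -0.2 -1 58 -112 -321 255"
  newtons: 60

```text
time_s: 2.35
position: [0.4756, 0.0014, 0.0251]
tool_rot: [[-0.983, 0.182, -0.006], [0.182, 0.983, 0.002], [0.007, 0.001, -1.0]]
ft_force: [-0.2, 0.2, -0.1]
opening: -0.001
```

```bash
python3 - <<'E'
from h import *
im,s=snap('wrist','w3'); print(s['time_s'],s['position'],s['tool_rot'],s['ft_force'],s['opening'])
np.save('w3.npy',np.r_[s['position'],s['tool_rot'].ravel()])
E
```

```text
2.35 [0.47557155 0.00144738 0.02512586] [[-9.83232585e-01  1.82240358e-01 -6.49116369e-03]
 [ 1.82232595e-01  9.83253852e-01  1.77296066e-03]
 [ 6.70556669e-03  5.60331092e-04 -9.99977360e-01]] [-0.22090361  0.16855947 -0.11651767] -0.0007418395792442454
```

View pics/w3.png

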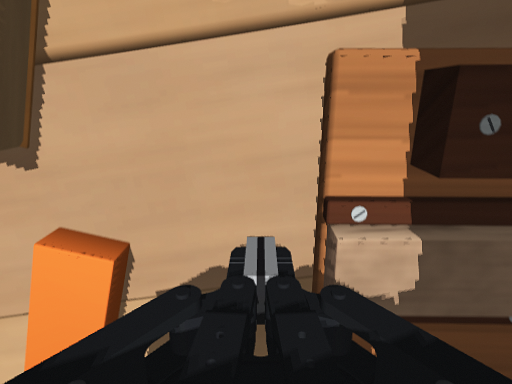

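play_rows:
  steps: "0 0 0 4 0 3 255; 0 0 0 6 10 3 255; 0 0 0 7 18 3 255; 0 0 0 8 25 3 255; 0 0 0 10 32 3 255; 0 0 0 11 39 3 255; 0 0 0 12 46 3 255; 0 0 0 13 52 3 255; 0 0 0 14 56 3 255; 0 0 0 14 56 3 255"

```text
time_s: 3.4
position: [0.4924, 0.057, 0.0312]
tool_rot: [[-0.983, 0.181, 0.0], [0.181, 0.983, -0.0], [-0.0, -0.0, -1.0]]
ft_force: [0.3, -1.8, 4.8]
opening: 0.001
```

```bash
python3 - <<'E'
from h import *
im,s=snap('wrist','w4'); print(s['time_s'],s['position'],s['ft_force'])
np.save('w4.npy',np.r_[s['position'],s['tool_rot'].ravel()])
E
```

```text
3.4 [0.4924083  0.05699935 0.03120858] [ 0.34978132 -1.76717356  4.76496058]
```

View pics/w4.png

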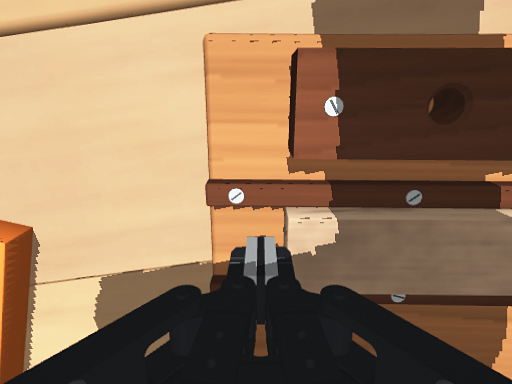

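play_rows:
  steps: "0 0 0 1 3 2 255; 0 0 0 1.5 6 2 255; 0 0 0 2 9 2 255; 0 0 0 2.5 12 2 255; 0 0 0 3 15 2 255; 0 0 0 3 15 2 255"

```text
time_s: 4.05
position: [0.4958, 0.0722, 0.0335]
tool_rot: [[-0.984, 0.181, 0.001], [0.181, 0.984, -0.0], [-0.001, -0.0, -1.0]]
ft_force: [0.1, -2.7, 4.6]
opening: 0.002
```

play_rows:
  steps: "0 0 0 0.5 2 0 255; 0 0 0 1 4 0 255; 0 0 0 1.5 6 0 255; 0 0 0 1.5 8 0 255; 0 0 0 1.5 8 0 255"

```text
time_s: 4.55
position: [0.4965, 0.0765, 0.0335]
tool_rot: [[-0.984, 0.177, -0.001], [0.177, 0.984, -0.008], [-0.0, -0.008, -1.0]]
ft_force: [-2.2, -15.8, 6.7]
opening: 0.002
```

```bash
python3 - <<'E'
from h import *
im,s=snap('top','t5'); print(s['time_s'],s['position'],s['ft_force'])
im,s=snap('wrist','w5')
a=cv2.imread('pics/t5.png');cv2.imwrite('pics/t5b.png',cv2.resize(a[140:250,160:260],None,fx=5,fy=5,interpolation=cv2.INTER_CUBIC))
E
```

```text
4.55 [0.49648664 0.07654187 0.03352198] [ -2.2032737  -15.77651453   6.71791304]
```

View pics/t5b.png

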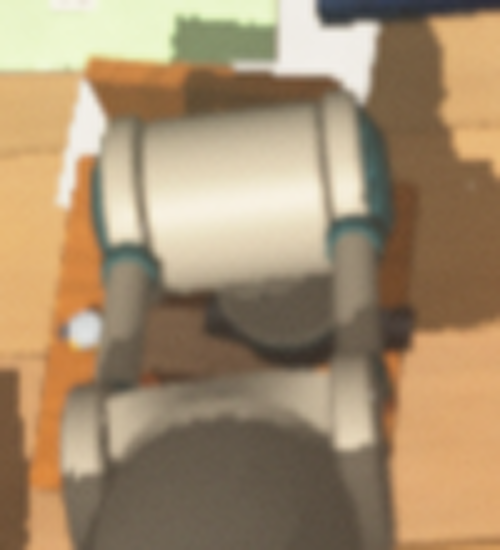

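View pics/w5.png

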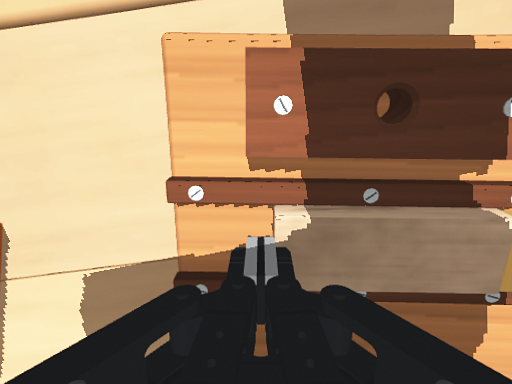

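```bash
python3 - <<'E'
from h import *
np.set_printoptions(precision=4,suppress=True)
a=np.load('w4.npy');C=cam('wrist',dict(position=a[:3],tool_rot=a[3:].reshape(3,3)));print(onz(C,450,104,.044))
s=env.get_state();C=cam('wrist',s);print(onz(C,398,104,.044), onz(C,283,105,.044),onz(C,168,34,.018))
T=cam('top');print('top hole', onz(T,60+580/4,160+285/4,.044))
# leaf edge upper: top image t1 corners (100,43)/(283,68)front edge ; side s2 (435..452,140)
S=cam('side')
for ty in [(100,43),(283,68),(98,50),(278,72)]:
    print(tri(T,(150+ty[0]/3.6,140+ty[1]/3.6),S,(180+440/4,80+142/4)))
E
python3 - <<'E'
import cv2
a=cv2.imread('pics/w5.png')
cv2.imwrite('pics/w5b.png',cv2.resize(a[70:140,240:440],None,fx=4,fy=4,interpolation=cv2.INTER_CUBIC))
t=cv2.imread('pics/top0.png');s=cv2.imread('pics/side0.png')
cv2.imwrite('pics/t6.png',cv2.resize(t[140:200,165:250],None,fx=8,fy=8,interpolation=cv2.INTER_CUBIC))
cv2.imwrite('pics/s6.png',cv2.resize(s[105:205,270:310],None,fx=6,fy=6,interpolation=cv2.INTER_CUBIC))
E
```

```text
[0.4348 0.1412 0.044 ]
[0.4352 0.1418 0.044 ] [0.4274 0.097  0.044 ] [0.3896 0.0525 0.018 ]
top hole [0.4314 0.1393 0.044 ]
(array([0.6226, 0.1729, 0.2406]), np.float64(0.004296817161017805))
(array([0.583 , 0.0341, 0.3036]), np.float64(0.024033218136792194))
(array([0.6206, 0.1752, 0.2386]), np.float64(0.0007832222119845111))
(array([0.5825, 0.038 , 0.3014]), np.float64(0.026583854036344896))
```

View pics/w5b.png

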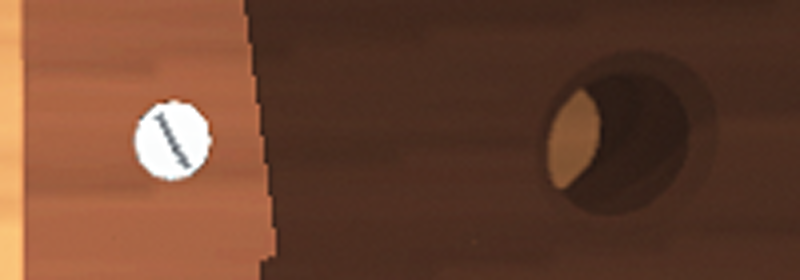

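View pics/t6.png

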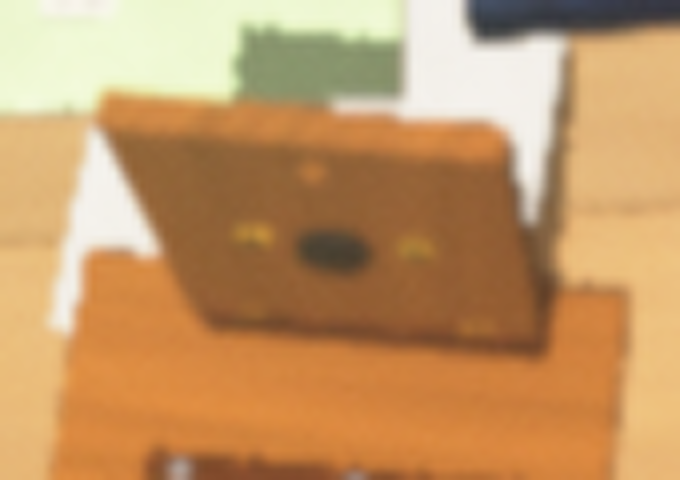

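View pics/s6.png

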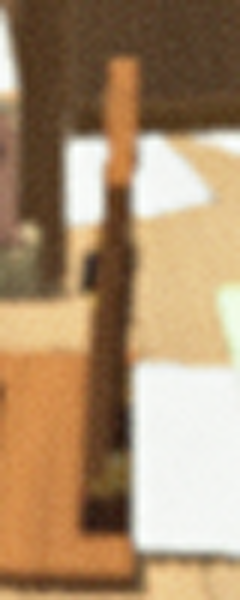

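```bash
python3 - <<'E'
from h import *
np.set_printoptions(precision=1,suppress=True)
T=cam('top');S=cam('side');th=np.radians(-10.8)
X=np.array([np.cos(th),np.sin(th),0]);Y=np.array([-X[1],X[0],0]);Z=np.array([0,0,1.])
H=np.array([.435,.1415,.051])+.165*X
for a in (1.4,1.5,1.57,1.65,1.75,1.9):
    r=-np.cos(a)*X+np.sin(a)*Z; n=np.sin(a)*X+np.cos(a)*Z
    q=[H+.19*r+sg*.07*Y+k*.007*n for sg in(1,-1) for k in(-1,1)]
    print(a,'top t6:',[(proj(T,p)-[165,140])*8 for p in q],'side s6:',[(proj(S,p)-[270,105])*6 for p in q[2:]],[(proj(S,p)-[270,105])*6 for p in q[:2]])
p=[H+sg*.07*Y-.007*Z*0+k*.007*X for sg in(1,-1) for k in(-1,1)];print([(proj(T,x)-[165,140])*8 for x in p],[(proj(S,x)-[270,105])*6 for x in p])
E
```

```text
1.4 top t6: [array([ 71.8, 252.8]), array([ 76. , 211.4]), array([486.1, 288.5]), array([490. , 246.8])] side s6: [array([ 15.9, 184.5]), array([ 43.4, 180.7])] [array([28.2, 63. ]), array([53.2, 59.4])]
1.5 top t6: [array([ 77.6, 196.7]), array([ 82.8, 156.3]), array([491.5, 232.1]), array([495.8, 191.3])] side s6: [array([ 53.3, 179.8]), array([ 81.2, 178.5])] [array([62.2, 58.5]), array([87.6, 57.2])]
1.57 top t6: [array([ 82.5, 158.3]), array([ 88.3, 118.8]), array([495.6, 193.3]), array([500.1, 153.5])] side s6: [array([ 79.9, 178.5]), array([107.9, 178.9])] [array([86.4, 57.2]), array([111.9,  57.5])]
1.65 top t6: [array([ 88.8, 115.5]), array([95.2, 77.5]), array([500.5, 150.2]), array([505.3, 111.8])] side s6: [array([110.3, 179.1]), array([138.2, 181.5])] [array([114.1,  57.6]), array([139.5,  59.8])]
1.75 top t6: [array([97.6, 64.3]), array([104.7,  28.7]), array([507.1,  98.5]), array([512.1,  62.5])] side s6: [array([148.1, 182.8]), array([175.6, 187.7])] [array([148.5,  61. ]), array([173.5,  65.5])]
1.9 top t6: [array([112.5,  -6.1]), array([120.4, -37.3]), array([517.4,  27.4]), array([522.5,  -4.2])] side s6: [array([203.4, 194.6]), array([229.5, 203.1])] [array([198.9,  71.9]), array([222.7,  79.8])]
[array([184.1, 306.8]), array([188.7, 272.9]), array([535.9, 337.4]), array([539.7, 303.2])] [array([ 83.1, 348.9]), array([106.6, 349.4]), array([ 76.6, 486.3]), array([102.2, 486.9])]
```

```bash
cat >> h.py <<'E'
th=np.radians(-10.8)
X=np.array([np.cos(th),np.sin(th),0]);Y=np.array([-X[1],X[0],0]);Z=np.array([0,0,1.])
HOLE=np.array([.435,.1415,.051]); H=HOLE+.165*X
def leafpt(a,r=.150,y=.025,w=.011):
    n=np.sin(a)*X+np.cos(a)*Z
    return H+r*(-np.cos(a)*X+np.sin(a)*Z)+.007*n+w*X+y*Y
E
python3 - <<'E'
from h import *
np.set_printoptions(precision=1,suppress=True)
s=env.get_state();p=s['position'];p0=H+.062*X+.025*Y+(.2-.051)*Z
print((p0-p)*1000, reach:=np.hypot(*p0[:2]))
for a in np.r_[1.63,np.arange(1.55,0,-.1),.05]: print(round(a,2),(leafpt(a)-p0)*1000,leafpt(a)*1000)
E
```

```text
[166.1  47.  166.5] 0.6740777566477417
1.63 [-34.5   6.6   0.3] [628.1 130.1 200.3]
1.55 [-46.3   8.8   1.1] [616.4 132.4 201.1]
1.45 [-61.   11.6   0.8] [601.6 135.2 200.8]
1.35 [-75.7  14.4  -1.1] [587.  138.  198.9]
1.25 [-90.   17.2  -4.4] [572.6 140.7 195.6]
1.15 [-104.    19.8   -9.2] [558.7 143.4 190.8]
1.05 [-117.4   22.4  -15.4] [545.2 145.9 184.6]
0.95 [-130.2   24.8  -22.9] [532.5 148.4 177.1]
0.85 [-142.2   27.1  -31.7] [520.5 150.6 168.3]
0.75 [-153.2   29.2  -41.6] [509.4 152.7 158.4]
0.65 [-163.2   31.1  -52.6] [499.4 154.7 147.4]
0.55 [-172.1   32.8  -64.6] [490.5 156.4 135.4]
0.45 [-179.8   34.3  -77.5] [482.9 157.8 122.5]
0.35 [-186.1   35.5  -91. ] [476.5 159.  109. ]
0.25 [-191.2   36.5 -105.1] [471.5 160.   94.9]
0.15 [-194.8   37.2 -119.7] [467.9 160.7  80.3]
0.05 [-196.9   37.6 -134.5] [465.8 161.1  65.5]
0.05 [-196.9   37.6 -134.5] [465.8 161.1  65.5]
```

play_rows:
  steps: "0 0 0 -2 -12 0 255; 0 0 0 -2 -12 2 255; 0 0 -0.6 -2 -12 50 255; 0 0 -0.6 -2 -12 100 255; 0 0 -0.6 -2 -12 150 255; 0 0 -0.6 0 -12 200 255; 0 0 -0.6 0 -10 250 255; 0 0 -0.6 10 0 300 255; 0 0 -0.6 50 10 305 255; 0 0 -0.6 90 25 305 255"

```text
time_s: 5.65
position: [0.5881, 0.1027, 0.3423]
tool_rot: [[-0.982, 0.188, 0.006], [0.187, 0.982, -0.006], [-0.007, -0.004, -1.0]]
ft_force: [0.2, 0.1, 0.8]
opening: -0.0
```

play_rows:
  steps: "0 0 0 20 8 0 255; 0 0 0 50 16 0 255; 0 0 0 76 22 0 255; 0 0 0 76 22 0 255"

```text
time_s: 6.05
position: [0.6668, 0.1265, 0.3397]
tool_rot: [[-0.982, 0.186, 0.005], [0.186, 0.982, -0.004], [-0.005, -0.003, -1.0]]
ft_force: [0.2, 0.4, -1.0]
opening: -0.001
```

```bash
python3 - <<'E'
from h import *
s=env.get_state();p=s['position'];p0=H+.062*X+.025*Y+(.2-.051)*Z
print(s['time_s'],s['ft_force'],(p0-p)*1000,s['tool_rot'])
snap('top','t7');snap('side','s7')
im,s=snap('wrist','w7')
a=cv2.imread('pics/w7.png');b=cv2.imread('pics/s7.png')
cv2.imwrite('pics/c7.png',np.hstack([cv2.resize(b[60:210,190:340],(400,400)),cv2.resize(a,(400,300))if 0 else cv2.resize(a,(400,400))]))
E
```

```text
6.05 [ 0.20233502  0.35515737 -0.99758039] [  -4.10218808   -2.93741176 -139.65979659] [[-0.98247151  0.18635116  0.00479425]
 [ 0.18633423  0.98247919 -0.0037663 ]
 [-0.0054121  -0.00280695 -0.99998141]]
```

View pics/c7.png

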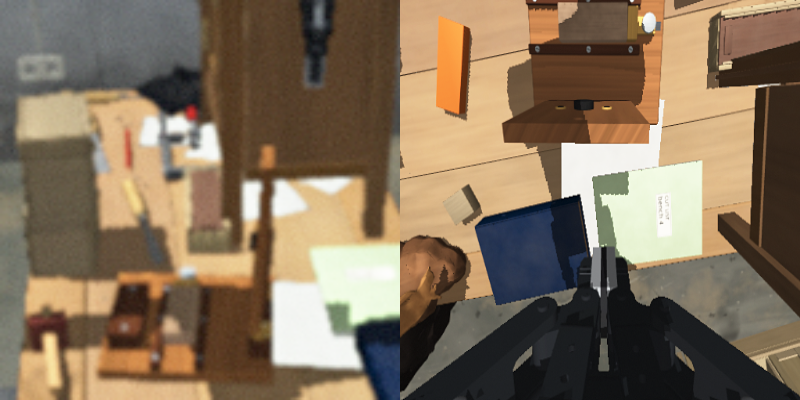

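play_rows:
  steps: "0 0 0 -4 -3 -50 255; 0 0 0 -4 -3 -100 255; 0 0 0 -4 -3 -135 255; 0 0 0 -4 -3 -140 255; 0 0 0 -18 0 -140 255; 0 0 0 -32 3 -140 255; 0 0 0 -42 5 -139 255; 0 0 0 -52 7 -139 255"

```text
time_s: 7.0
position: [0.6125, 0.1322, 0.2053]
tool_rot: [[-0.982, 0.187, 0.01], [0.187, 0.982, -0.005], [-0.011, -0.003, -1.0]]
ft_force: [2.6, -0.0, 3.4]
opening: -0.0
```

```bash
python3 - <<'E'
from h import *
s=env.get_state();p=s['position']
print(s['ft_force'],p,(leafpt(1.5)-p)*1e3)
im,s=snap('side','s8');im,s=snap('wrist','w8')
a=cv2.imread('pics/w8.png');b=cv2.imread('pics/s8.png')
cv2.imwrite('pics/c8.png',np.hstack([cv2.resize(b[60:210,190:340],(400,400)),cv2.resize(a,(400,300))if 0 else cv2.resize(a,(400,400))]))
E
```

```text
[ 2.64562495 -0.02850557  3.40494071] [0.61250337 0.13221474 0.20527567] [-3.50012774  1.54317187 -4.15625724]
```

View pics/c8.png

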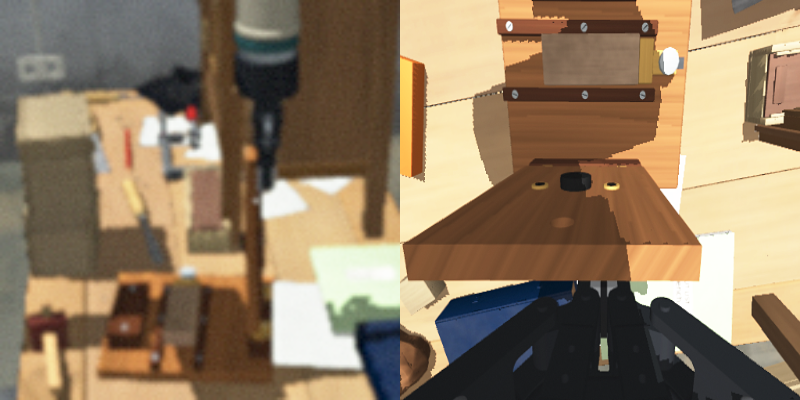

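play_rows:
  steps: "0 0 0 -18 4 -5 255; 0 0 0 -33 7 -8 255; 0 0 0 -47 10 -12 255; 0 0 0 -61 12 -18 255; 0 0 0 -74 15 -24 255; 0 0 0 -86 17 -33 255; 0 0 0 -98 19 -42 255; 0 0 0 -108 21 -52 255; 0 0 0 -118 23 -64 255; 0 0 0 -126 25 -76 255"

```text
time_s: 8.1
position: [0.4848, 0.1578, 0.129]
tool_rot: [[-0.982, 0.187, 0.007], [0.187, 0.982, -0.004], [-0.008, -0.003, -1.0]]
ft_force: [0.6, -0.2, 0.2]
opening: 0.001
```

```bash
python3 - <<'E'
from h import *
s=env.get_state();p=s['position']
print(s['ft_force'],p)
for a in (.5,.4,.3,.2,.15,.1,.05,.03): print(a,(leafpt(a)-p)*1e3)
im,s=snap('side','s9');im,s=snap('wrist','w9')
a=cv2.imread('pics/w9.png');b=cv2.imread('pics/s9.png')
cv2.imwrite('pics/c9.png',np.hstack([cv2.resize(b[60:210,190:340],(400,400)),cv2.resize(a,(400,300))if 0 else cv2.resize(a,(400,400))]))
E
```

```text
[ 0.63883902 -0.23027353  0.23014645] [0.48475244 0.15777646 0.12897672]
0.5 [ 1.80546133 -0.66085567  0.08018818]
0.4 [ -5.21967555   0.67926087 -13.11654224]
0.3 [-10.91557742   1.76581226 -26.96133412]
0.2 [-15.22533271   2.58794205 -41.31585488]
0.15 [-16.84639488   2.8971762  -48.63960313]
0.1 [-18.10587978   3.13743579 -56.03667889]
0.05 [-19.00063934   3.30812031 -63.48859333]
0.03 [-19.25588834   3.35681166 -66.48054528]
```

View pics/c9.png

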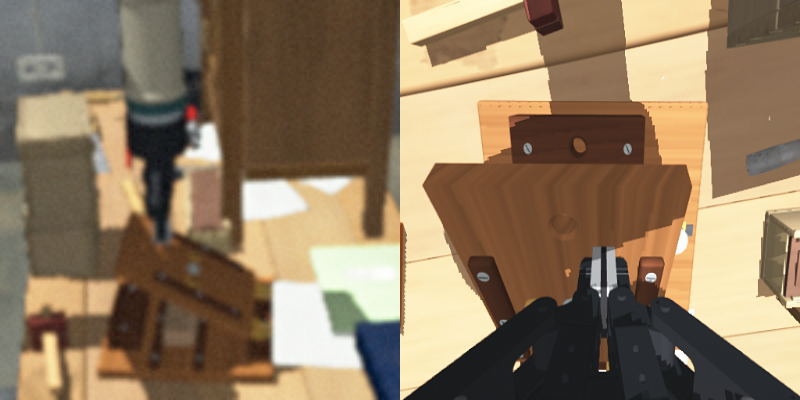

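play_rows:
  steps: "0 0 0 -3 0 -7 255; 0 0 0 -5 1 -14 255; 0 0 0 -9 1 -21 255; 0 0 0 -11 2 -28 255; 0 0 0 -13 2 -35 255; 0 0 0 -15 3 -42 255; 0 0 0 -17 3 -49 255; 0 0 0 -18 3 -55 255; 0 0 0 -19 3 -59 255; 0 0 0 -19 3 -62 255"

```text
time_s: 9.2
position: [0.4632, 0.1606, 0.0652]
tool_rot: [[-0.982, 0.186, 0.001], [0.186, 0.982, -0.005], [-0.002, -0.004, -1.0]]
ft_force: [1.0, 0.1, 0.1]
opening: 0.001
```

play_rows:
  steps: "0 0 0 0 0 -1.5 255; 0 0 0 0 0 -3 255; 0 0 0 0 0 -4 255; 0 0 0 0 0 -4 255"

```text
time_s: 9.6
position: [0.4629, 0.1607, 0.0618]
tool_rot: [[-0.982, 0.186, 0.001], [0.186, 0.982, -0.005], [-0.002, -0.004, -1.0]]
ft_force: [-1.6, 0.2, 5.8]
opening: -0.002
```

```bash
python3 - <<'E'
from h import *
s=env.get_state();print(s['ft_force'],s['position'])
im,s=snap('side','s10');im,s=snap('wrist','w10')
a=cv2.imread('pics/w10.png');b=cv2.imread('pics/s10.png')
cv2.imwrite('pics/c10.png',np.hstack([cv2.resize(b[120:210,220:310],(400,400)),cv2.resize(a,(400,300))if 0 else cv2.resize(a,(400,400))]))
E
```

```text
[-1.57088303  0.20264444  5.79872708] [0.46286523 0.16069632 0.06179414]
```

View pics/c10.png

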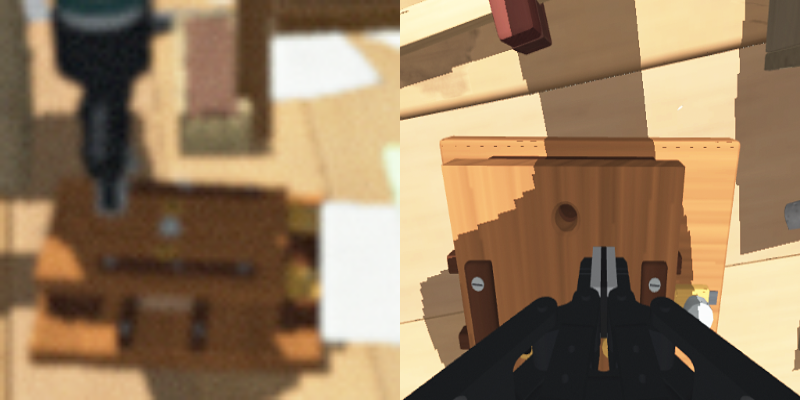

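```bash
python3 - <<'E'
from h import *
s=env.get_state();C=cam('wrist',s)
a=cv2.imread('pics/w10.png')
cv2.imwrite('pics/w10b.png',cv2.resize(a[180:230,180:250],None,fx=8,fy=8,interpolation=cv2.INTER_CUBIC))
for z in (.058,.062,.066): print(onz(C,212.5,206.4,z))
E
```

```text
[0.43543802 0.14090011 0.058     ]
[0.43410201 0.14182574 0.062     ]
[0.432766   0.14275138 0.066     ]
```

View pics/w10b.png

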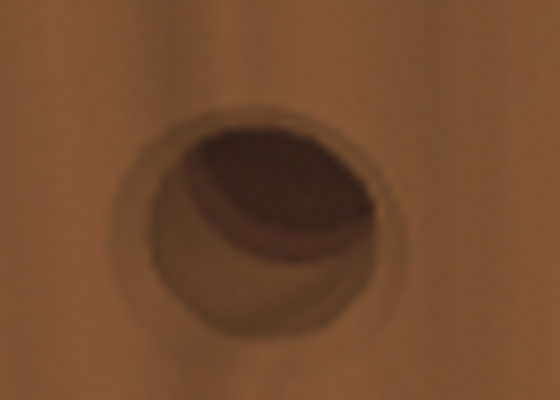

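play_rows:
  steps: "0 0 0 0 0 30 255; 0 0 0 0 0 80 255; 0 0 0 0 0 130 200; 0 0 0 -10 -20 180 100; 0 0 0 -25 -40 200 0; 0 0 0 -40 -60 210 0; 0 0 0 -40 -60 210 0; 0 0 0 -40 -60 210 0"

```text
time_s: 10.5
position: [0.423, 0.1007, 0.272]
tool_rot: [[-0.982, 0.187, 0.002], [0.187, 0.982, -0.004], [-0.003, -0.004, -1.0]]
ft_force: [-1.3, -0.4, -0.2]
opening: 0.991
```

```bash
python3 - <<'E'
from h import *
im,s=snap('wrist','w11');print(s['time_s'],s['position'],s['ft_force']);np.save('w11.npy',np.r_[s['position'],s['tool_rot'].ravel()])
E
```

```text
10.5 [0.42298152 0.10066924 0.27201005] [-1.26662453 -0.35480757 -0.18413107]
```

View pics/w11.png

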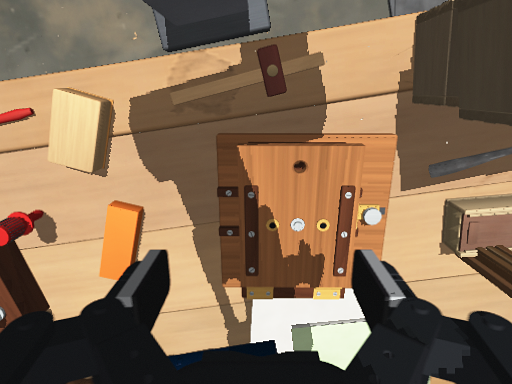

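play_rows:
  steps: "0 0 0 0 -45 5 0; 0 0 0 0 -90 10 0; 0 0 0 0 -135 15 0; 0 0 0 2 -180 20 0; 0 0 0 4 -225 20 0; 0 0 0 5 -270 20 0; 0 0 0 7 -315 20 0; 0 0 0 7 -350 20 0; 0 0 0 7 -390 20 0; 0 0 0 7 -390 20 0"

```text
time_s: 11.55
position: [0.4309, -0.2936, 0.2892]
tool_rot: [[-0.982, 0.19, -0.001], [0.19, 0.982, -0.005], [-0.0, -0.005, -1.0]]
ft_force: [-0.1, 1.6, -0.8]
opening: 1.001
```

play_rows:
  steps: "0 0 0 0 0 0 0; 0 0 0 0 0 0 0"

```text
time_s: 11.75
position: [0.4313, -0.293, 0.2879]
tool_rot: [[-0.982, 0.19, -0.002], [0.19, 0.982, -0.003], [0.002, -0.003, -1.0]]
ft_force: [0.3, -0.6, 0.1]
opening: 0.997
```

```bash
python3 - <<'E'
from h import *
im,s=snap('wrist','w12');print(s['time_s'],s['position'],s['tool_rot'],s['qd']);np.save('w12.npy',np.r_[s['position'],s['tool_rot'].ravel()])
a=cv2.imread('pics/w12.png');cv2.imwrite('pics/w12b.png',cv2.resize(a,None,fx=1.55,fy=1.55,interpolation=cv2.INTER_CUBIC))
E
```

```text
11.75 [ 0.43125095 -0.29301568  0.28789432] [[-0.98181806  0.18980898 -0.00241863]
 [ 0.18981582  0.98181512 -0.00300402]
 [ 0.00180445 -0.0034085  -0.99999256]] [ 0.68180705 -1.23305422  0.25235976  0.27565591  0.68367301 -0.09407611]
```

View pics/w12b.png

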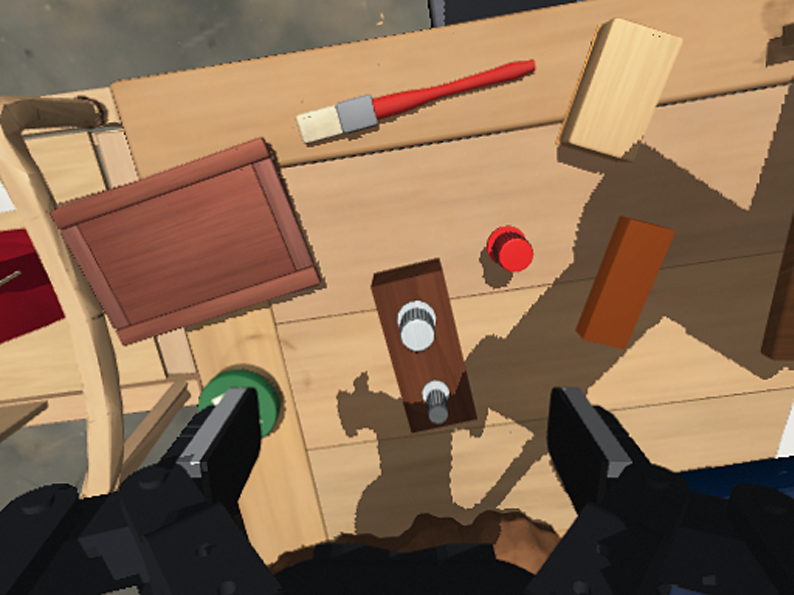

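```bash
python3 - <<'E'
from h import *
np.set_printoptions(precision=4,suppress=True)
a=cv2.imread('pics/w12.png')
cv2.imwrite('pics/w12c.png',cv2.resize(a[160:285,230:360],None,fx=5,fy=4.6,interpolation=cv2.INTER_CUBIC) if 0 else cv2.resize(a[160:285,230:360],None,fx=4.5,fy=4.5,interpolation=cv2.INTER_CUBIC))
q=np.load('w12.npy');C=cam('wrist',dict(position=q[:3],tool_rot=q[3:].reshape(3,3)))
m=cv2.inRange(a,(185,185,185),(255,255,255))
n,l,st,ce=cv2.connectedComponentsWithStats(m)
for i in range(1,n):
    if 30<st[i,4]<1500 and 230<ce[i][0]<330 and 180<ce[i][1]<280: print(st[i],ce[i],onz(C,*ce[i],.084))
print(onz(C,417/1.55,333/1.55,.084),onz(C,437/1.55,413/1.55,.084))
E
```

```text
[257 194  24  15 107] [268.4299 199.0561] [ 0.473  -0.2938  0.084 ]
[259 206  21  20 315] [268.9746 215.4952] [ 0.493  -0.2968  0.084 ]
[273 246  17  12  90] [280.2222 250.0444] [ 0.5396 -0.2916  0.084 ]
[ 0.4922 -0.2966  0.084 ] [ 0.562  -0.2934  0.084 ]
```

View pics/w12c.png

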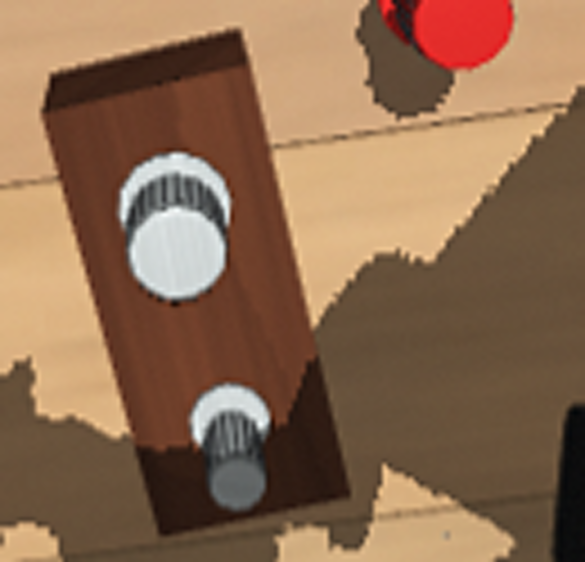

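play_rows:
  steps: "0 0 0 30 -2 -30 0; 0 0 0 62 -4 -60 0; 0 0 0 62 -4 -105 0; 0 0 0 62 -4 -150 0; 0 0 0 62 -4 -180 0; 0 0 0 62 -4 -180 0; 0 0 0 62 -4 -180 0"

```text
time_s: 12.5
position: [0.4938, -0.2958, 0.109]
tool_rot: [[-0.982, 0.188, -0.002], [0.188, 0.982, -0.003], [0.001, -0.004, -1.0]]
ft_force: [-0.2, -0.8, 0.3]
opening: 0.997
```

```bash
python3 - <<'E'
from h import *
im,s=snap('wrist','w13');print(s['time_s'],s['position'],s['tool_rot'],s['qd'])
a=cv2.imread('pics/w13.png');cv2.imwrite('pics/w13b.png',cv2.resize(a,None,fx=1.55,fy=1.55,interpolation=cv2.INTER_CUBIC))
C=cam('wrist',s)
m=cv2.inRange(a,(170,170,170),(255,255,255))
n,l,st,ce=cv2.connectedComponentsWithStats(m)
for i in range(1,n):
    if 100<st[i,4]<8000: print(st[i],ce[i],onz(C,*ce[i],.084))
E
```

```text
12.5 [ 0.49376455 -0.29582595  0.10897118] [[-0.98218673  0.18789969 -0.0017118 ]
 [ 0.18790448  0.98218181 -0.00328696]
 [ 0.00106368 -0.00355007 -0.99999313]] [-0.43496611 -1.69443452 -2.62545689 -0.13273472 -0.25413588 -0.03281324]
[238 189  46  29 402] [260.56716418 198.28109453] [ 0.47357089 -0.29317353  0.084     ]
[ 239  212   43   40 1323] [260.40740741 231.72184429] [ 0.49342862 -0.29705608  0.084     ]
[ 32 286  48  36 867] [ 56.59861592 304.64359862] [ 0.51787337 -0.42896949  0.084     ]
```

View pics/w13b.png

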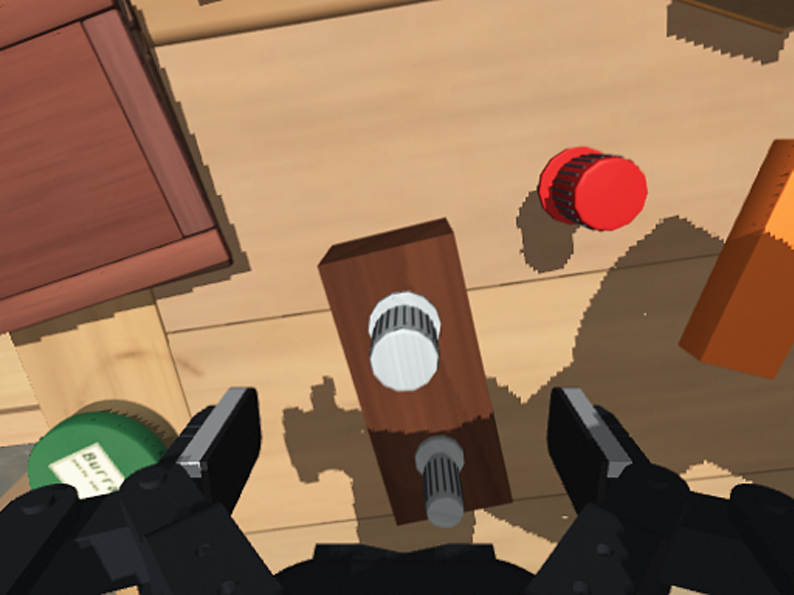

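play_rows:
  steps: "0 0 0 0 -1 -30 0; 0 0 0 0 -1 -50 0; 0 0 0 0 -1 -57 0; 0 0 0 0 -1 -57 0; 0 0 0 0 -1 -57 255; 0 0 0 0 -1 -57 255; 0 0 0 0 -1 -57 255; 0 0 0 0 -1 -57 255; 0 0 0 0 -1 -57 255; 0 0 0 0 -1 -57 255"
  newtons: 90

```text
time_s: 13.55
position: [0.4949, -0.2976, 0.0542]
tool_rot: [[-0.982, 0.188, 0.002], [0.188, 0.982, -0.005], [-0.003, -0.005, -1.0]]
ft_force: [-0.3, 1.6, 5.9]
opening: 0.282
```

play_rows:
  steps: "0 0 0 0 0 0 255; 0 0 0 0 0 0 255"

```text
time_s: 13.75
position: [0.4949, -0.2976, 0.0542]
tool_rot: [[-0.982, 0.188, 0.002], [0.188, 0.982, -0.005], [-0.003, -0.005, -1.0]]
ft_force: [0.3, 0.7, 1.1]
opening: 0.276
```

play_rows:
  steps: "0 0 0 0 0 10 255; 0 0 0 0 0 25 255; 0 0 0 0 0 45 255; 0 0 0 0 0 80 255; 0 0 0 0 0 120 255; 0 0 0 0 0 150 255; 0 0 0 0 0 150 255; 0 0 0 0 0 150 255"

```text
time_s: 14.55
position: [0.4947, -0.2976, 0.2046]
tool_rot: [[-0.982, 0.188, 0.002], [0.188, 0.982, -0.006], [-0.003, -0.005, -1.0]]
ft_force: [-0.3, 0.7, -2.3]
opening: 0.275
```

```bash
python3 - <<'E'
from h import *
im,s=snap('wrist','w14');print(s['time_s'],s['position'],s['tool_rot'],s['ft_force'],s['opening'])
np.save('w14.npy',np.r_[s['position'],s['tool_rot'].ravel()])
im,s=snap('side','s14')
a=cv2.imread('pics/w14.png');b=cv2.imread('pics/s14.png')
cv2.imwrite('pics/c14.png',np.hstack([cv2.resize(b[180:300,210:330],(400,400)),cv2.resize(a[150:350,160:360],(400,400))]))
E
```

```text
14.55 [ 0.49470646 -0.29756464  0.20460968] [[-0.98208794  0.18841088  0.00214703]
 [ 0.1883957   0.98207567 -0.00586922]
 [-0.00321437 -0.0053596  -0.99998047]] [-0.31269237  0.68303557 -2.34130928] 0.27474654091394046
```

View pics/c14.png

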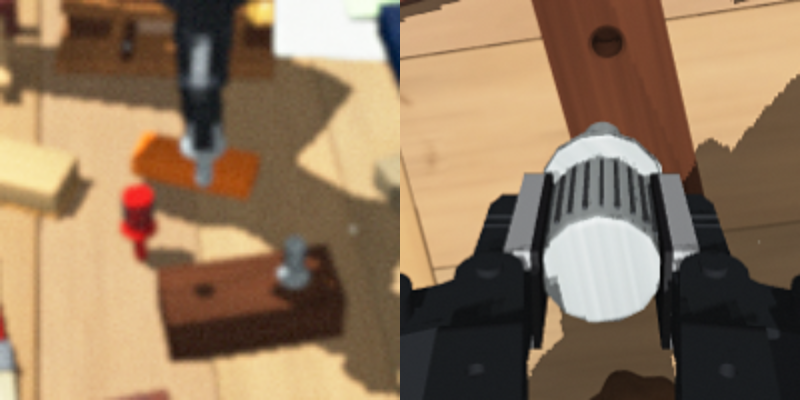

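```bash
python3 - <<'E'
from h import *
np.set_printoptions(precision=4,suppress=True)
q=np.load('w14.npy');C=cam('wrist',dict(position=q[:3],tool_rot=q[3:].reshape(3,3)))
a=cv2.imread('pics/w14.png')
m=cv2.inRange(a,(185,185,185),(255,255,255))
n,l,st,ce=cv2.connectedComponentsWithStats(m)
for i in range(1,n):
    if 200<st[i,4]<8000 and 200<ce[i][0]<320: 
        print(st[i],ce[i])
        p=onz(C,*ce[i],.2344);print(p,(p-q[:3])*1e3)
cn=max([c for c in cv2.findContours((l==max((i for i in range(1,n) if 200<ce[i][0]<320 and ce[i][1]>260),key=lambda i:st[i,4])).astype('uint8'),cv2.RETR_EXTERNAL,cv2.CHAIN_APPROX_NONE)[0]],key=len)
print(cv2.fitEllipse(cn)); p=onz(C,*cv2.fitEllipse(cn)[0],.2344);print((p-q[:3])*1e3)
# predicted shank tip pixel if upright at that xy
for dz,nm in((-.030,'knob bottom? '),(-.074-.001,'tip')): print(nm,proj(C,p+[0,0,dz]))
print('tip',proj(C,p-[0,0,.076]),'flange underside',proj(C,p-[0,0,.039]))
E
python3 - <<'E'
import cv2
a=cv2.imread('pics/w14.png');cv2.imwrite('pics/w14b.png',cv2.resize(a[200:320,200:320],None,fx=5,fy=5,interpolation=cv2.INTER_CUBIC))
E
```

```text
[233 217  56  21 553] [260.5732 226.5407]
[ 0.4674 -0.2933  0.2344] [-27.3098   4.2975  29.7903]
[ 232  258   58   53 2291] [261.3614 283.5993]
[ 0.4922 -0.2977  0.2344] [-2.4601 -0.1313 29.7903]
((261.3632507324219, 283.6585388183594), (50.63145446777344, 56.05178451538086), 105.31982421875)
[-2.4327 -0.1358 29.7903]
knob bottom?  [261.5617 248.5558]
tip [261.7542 214.6576]
tip [261.7576 214.0678] flange underside [261.6081 240.3801]
```

View pics/w14b.png

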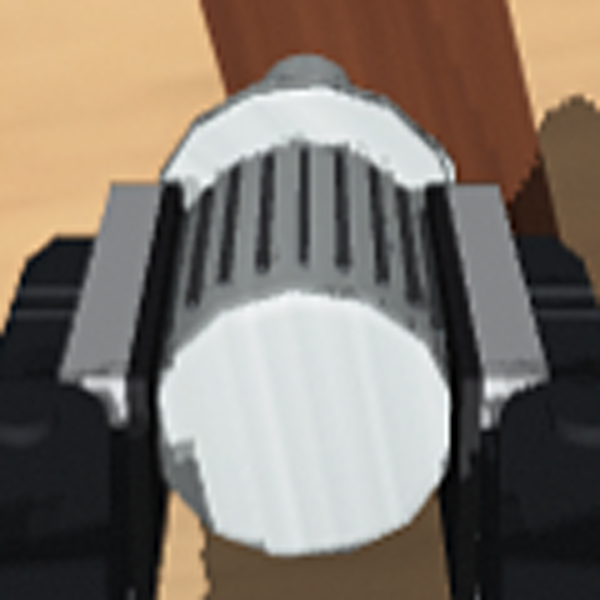

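```bash
python3 - <<'E'
from h import *
np.set_printoptions(precision=4,suppress=True)
q=np.load('w11.npy');C=cam('wrist',dict(position=q[:3],tool_rot=q[3:].reshape(3,3)))
a=cv2.imread('pics/w11.png');cv2.imwrite('pics/w11b.png',cv2.resize(a[145:185,280:320],None,fx=12,fy=12,interpolation=cv2.INTER_CUBIC))
for z in (.060,.0645,.067): print(z,onz(C,300,166,z),onz(C,301,167,z))
q=np.load('w2.npy')
E
```

```text
0.06 [0.4361 0.1418 0.06  ] [0.4375 0.1427 0.06  ]
0.0645 [0.435  0.1415 0.0645] [0.4363 0.1424 0.0645]
0.067 [0.4344 0.1413 0.067 ] [0.4357 0.1422 0.067 ]
```

View pics/w11b.png

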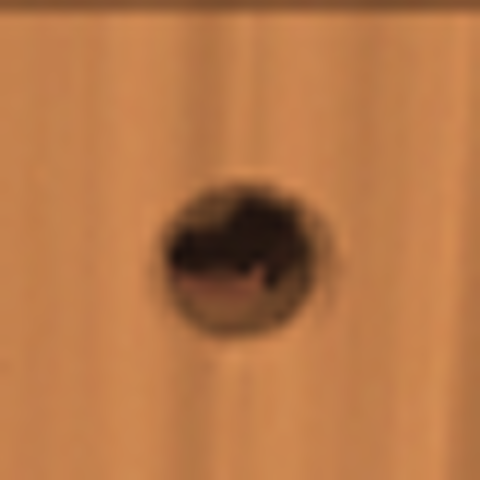

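play_rows:
  steps: "0 0 0 -6 45 0 255; 0 0 0 -12 90 0 255; 0 0 0 -18 135 0 255; 0 0 0 -24 180 0 255; 0 0 0 -30 225 0 255; 0 0 0 -36 270 0 255; 0 0 0 -42 315 0 255; 0 0 0 -48 360 -5 255; 0 0 0 -54 405 -10 255; 0 0 0 -57 439 -15 255"

```text
time_s: 15.65
position: [0.4346, 0.1443, 0.1858]
tool_rot: [[-0.982, 0.187, -0.005], [0.187, 0.982, -0.003], [0.004, -0.004, -1.0]]
ft_force: [0.0, -0.7, -1.7]
opening: 0.278
```

play_rows:
  steps: "0 0 0 0 0 0 255; 0 0 0 0 0 0 255; 0 0 0 0 0 0 255"

```text
time_s: 15.95
position: [0.4342, 0.1435, 0.1849]
tool_rot: [[-0.982, 0.188, -0.007], [0.188, 0.982, -0.004], [0.006, -0.005, -1.0]]
ft_force: [-0.9, -0.4, -0.9]
opening: 0.282
```

```bash
python3 - <<'E'
from h import *
im,s=snap('wrist','w15');print(s['time_s'],s['position'],s['tool_rot'],s['ft_force'],s['opening'])
np.save('w15.npy',np.r_[s['position'],s['tool_rot'].ravel()])
C=cam('wrist',s);a=cv2.imread('pics/w15.png')
cv2.imwrite('pics/w15b.png',cv2.resize(a[100:320,130:390],None,fx=3,fy=2.7 and 3*0+2.7,interpolation=cv2.INTER_CUBIC))
print('pred hole',proj(C,[.435,.1413,.0645]),'pin top',proj(C,s['position']+np.array([-.0024,-.0001,.0298])))
E
```

```text
15.95 [0.43421542 0.14348081 0.18493648] [[-0.98223419  0.18753418 -0.00685083]
 [ 0.1875655   0.98224289 -0.00425262]
 [ 0.00593167 -0.00546205 -0.99996749]] [-0.89656328 -0.38444342 -0.87289887] 0.28150088058003747
pred hole [260.31620417 186.9694627 ] pin top [261.46393241 283.11389387]
```

View pics/w15.png

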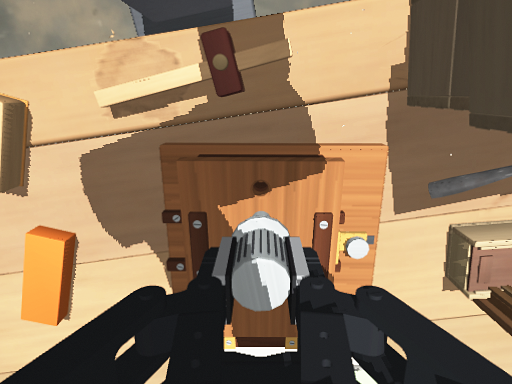

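play_rows:
  steps: "-0.1 -0.5 0 3 -2 -15 255; -0.1 -0.5 0 3 -2 -35 255; -0.1 -0.5 0 3 -2 -52 255; -0.1 -0.5 0 3 -2 -65 255; -0.1 -0.5 0 3 -2 -67 255; -0.1 -0.5 0 3 -2 -67 255; -0.1 -0.5 0 3 -2 -67 255"

```text
time_s: 16.7
position: [0.4384, 0.1408, 0.119]
tool_rot: [[-0.982, 0.189, 0.004], [0.189, 0.982, -0.006], [-0.005, -0.005, -1.0]]
ft_force: [0.5, 0.5, -1.9]
opening: 0.277
```

```bash
python3 - <<'E'
from h import *
im,s=snap('wrist','w16');print(s['time_s'],s['position'],s['tool_rot'],s['ft_force'],s['opening'])
C=cam('wrist',s);a=cv2.imread('pics/w16.png')
im,s2=snap('side','s16');b=cv2.imread('pics/s16.png')
cv2.imwrite('pics/c16.png',np.hstack([cv2.resize(b[120:210,220:310],(400,400)),cv2.resize(a[130:330,160:360],(400,400))]))
print('pred hole',proj(C,[.435,.1413,.0645]),'tip',proj(C,s['position']+np.array([-.0024,-.0001,-.0462])))
E
```

```text
16.7 [0.43837403 0.14081994 0.11897982] [[-0.98189295  0.18939173  0.00412383]
 [ 0.18936767  0.98189025 -0.00560518]
 [-0.00511072 -0.00472276 -0.99997579]] [ 0.53791454  0.52818405 -1.88807372] 0.2774693559757916
pred hole [262.37747342 207.77441702] tip [261.77143478 213.98602878]
```

View pics/c16.png

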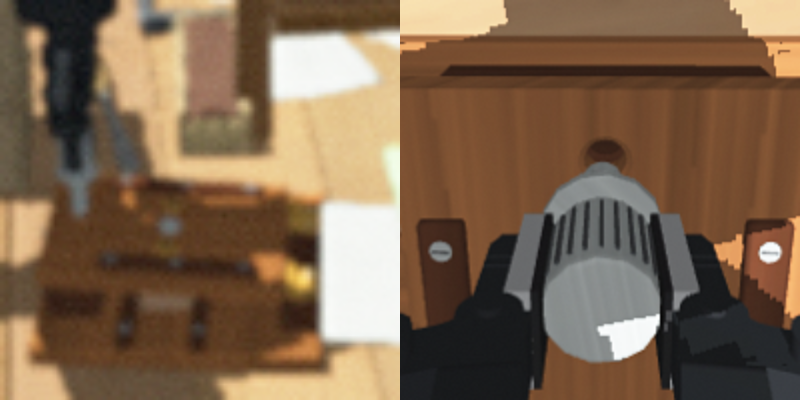

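play_rows:
  steps: "0 0 0 -1.2 0.8 0 255; 0 0 0 -1.2 0.8 -6 255; 0 0 0 -1.2 0.8 -12 255; 0 0 0 -1.2 0.8 -17 255; 0 0 0 -1.2 0.8 -21 255; 0 0 0 -1.2 0.8 -25 255; 0 0 0 -1.2 0.8 -25 255"

```text
time_s: 17.5
position: [0.4367, 0.1418, 0.0934]
tool_rot: [[-0.982, 0.189, 0.003], [0.189, 0.982, -0.006], [-0.004, -0.005, -1.0]]
ft_force: [0.1, -0.1, -2.0]
opening: 0.276
```

```bash
python3 - <<'E'
from h import *
im,s=snap('wrist','w17');print(s['time_s'],s['position'],s['tool_rot'],s['ft_force'],s['opening'])
a=cv2.imread('pics/w17.png')
im,s2=snap('side','s17');b=cv2.imread('pics/s17.png')
cv2.imwrite('pics/c17.png',np.hstack([cv2.resize(b[120:210,220:310],(400,400)),cv2.resize(a[130:330,160:360],(400,400))]))
E
```

```text
17.5 [0.43665976 0.14182205 0.09337978] [[-0.98199121  0.18890247  0.0030198 ]
 [ 0.18888317  0.98198275 -0.00574675]
 [-0.00405096 -0.00507287 -0.99997893]] [ 0.14303185 -0.10950566 -1.96153   ] 0.2755558834058496
```

View pics/c17.png

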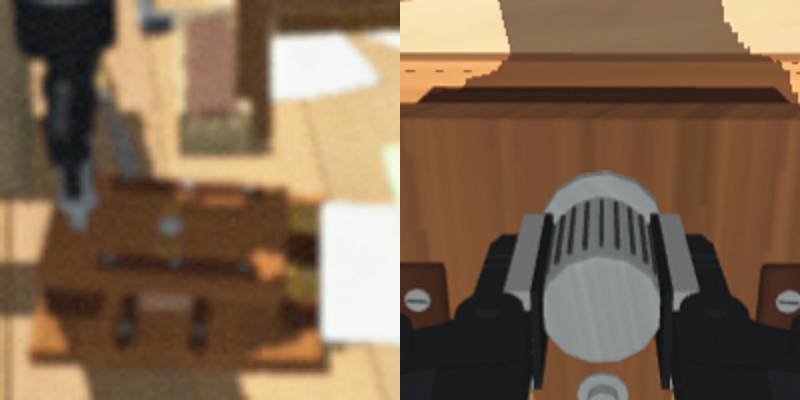

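play_rows:
  steps: "0 0 0 0 0 -4 255; 0 0 0 0 0 -8 255; 0 0 0 0 0 -12 255; 0 0 0 0 0 -16 255; 0 0 0 0 0 -16 255"

```text
time_s: 18.1
position: [0.4366, 0.1418, 0.0773]
tool_rot: [[-0.982, 0.189, 0.003], [0.189, 0.982, -0.006], [-0.004, -0.005, -1.0]]
ft_force: [0.4, 0.0, -1.5]
opening: 0.283
```

play_rows:
  steps: "0 0 0 0 0 -3 255; 0 0 0 0 0 -5 255; 0 0 0 0 0 -7 255; 0 0 0 0 0 -9 255; 0 0 0 0 0 -9 255; 0 0 0 0 0 -9 255"

```text
time_s: 18.7
position: [0.4367, 0.142, 0.0686]
tool_rot: [[-0.982, 0.189, 0.003], [0.189, 0.982, -0.005], [-0.004, -0.005, -1.0]]
ft_force: [-0.9, 0.2, 4.7]
opening: 0.278
```

play_rows:
  steps: "0 0 0 0 0 -1 255; 0 0 0 0 0 -1.5 255; 0 0 0 0 0 -2 255; 0 0 0 0 0 -2 255; 0 0 0 0 0 -2 255"

```text
time_s: 19.2
position: [0.4367, 0.142, 0.0673]
tool_rot: [[-0.982, 0.189, 0.003], [0.189, 0.982, -0.005], [-0.004, -0.005, -1.0]]
ft_force: [-2.1, 0.1, 8.3]
opening: 0.28
```

play_rows:
  steps: "0 0 0 0 0 -1 255; 0 0 0 0 0 -1.5 255; 0 0 0 0 0 -2 255; 0 0 0 0 0 -2 255; 0 0 0 0 0 -2 255"

```text
time_s: 19.7
position: [0.4367, 0.142, 0.067]
tool_rot: [[-0.982, 0.189, 0.004], [0.189, 0.982, -0.005], [-0.005, -0.004, -1.0]]
ft_force: [-4.9, -0.7, 16.5]
opening: 0.275
```

play_rows:
  steps: "0 0 0 0 0 -2 255; 0 0 0 0 0 -2.6 255; 0 0 0 0 0 -3 255; 0 0 0 0 0 -3 255; 0 0 0 0 0 -3 255; 0 0 0 0 0 -3 255"

```text
time_s: 20.3
position: [0.4367, 0.142, 0.0669]
tool_rot: [[-0.982, 0.189, 0.006], [0.189, 0.982, -0.005], [-0.006, -0.004, -1.0]]
ft_force: [-7.5, -0.5, 27.4]
opening: 0.282
```

```bash
python3 - <<'E'
from h import *
im,s=snap('wrist','w18');print(s['time_s'],s['position'],s['ft_force'],s['opening'])
a=cv2.imread('pics/w18.png')
im,s2=snap('side','s18');b=cv2.imread('pics/s18.png');im,s3=snap('top','t18')
print(s3['position'],s3['ft_force'])
cv2.imwrite('pics/c18.png',np.hstack([cv2.resize(b[120:210,220:310],(400,400)),cv2.resize(a,(400,400))]))
cv2.imwrite('pics/w18b.png',cv2.resize(a[180:290,190:330],None,fx=5,fy=5,interpolation=cv2.INTER_CUBIC))
E
```

```text
20.3 [0.43670788 0.14201824 0.06691852] [-7.50070202 -0.47108876 27.44390131] 0.28161059879731964
[0.43672709 0.14201308 0.0669187 ] [-6.69328393 -1.41182154 26.92708056]
```

View pics/c18.png

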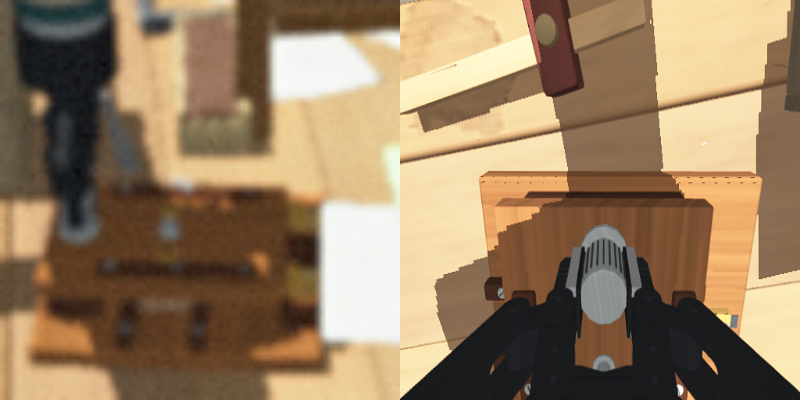

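View pics/w18b.png

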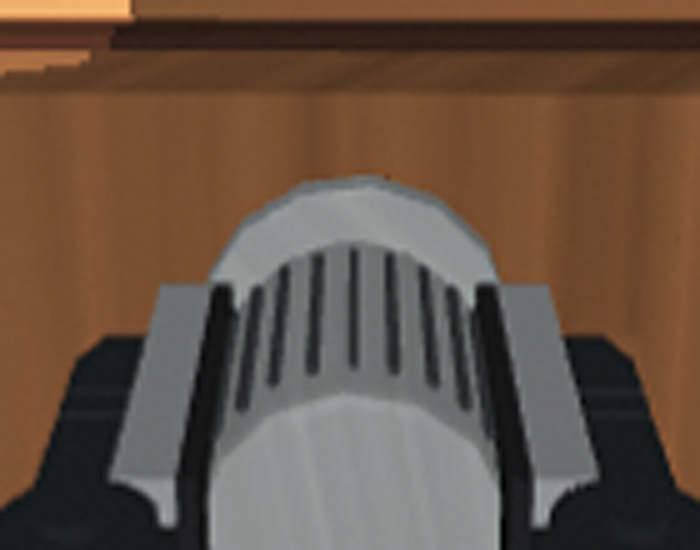

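```bash
python3 - <<'E'
from h import *
print(env.close_job()); s=env.get_state(); print(s['time_s'],s['position'],s['ft_force'])
E
```

```text
the job is handed in; nothing more can be done
None
the job is handed in; nothing more can be done
```

The jig is shut and pinned, and I handed the job in at about 20.5 s with the arm still gripping the pin and pressing it down.

- **Blank:** I pushed it along the channel until the force rose to about 16 N. Two wrist views afterwards, before the leaf closed, showed it touching the brass stop. Once the leaf was down I could no longer see it there, so I did not check it again.
- **Leaf:** I swung it down from behind with the closed fingers, and it stayed almost shut until the pin went in.
- **Pin:** I took the wider steel knob from the block and left the thin pin and the red lookalike alone. It went down through both holes with almost no resistance.
- **Last checks:**
  - Pressing harder, from about 8 N to 27 N, moved the tool only 0.4 mm, so the leaf had reached its stop.
  - The tool ended at z = 66.9 mm, against 67.2 mm worked out for the pin fully home.
  - The last picture shows the flange flat on the leaf.
  - The push was about 27 N, with a sideways force of about 7 N.

No check disagreed. I touched nothing else on the bench.

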